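# Move a recorder's disk set to the new enclosure, bay for bay

## Task

Move the four disk cartridges from the old grey enclosure to the empty white one, each into the bay of the same number; on both, bay 1 is the slot next to the end with the round power button. Take one cartridge at a time so the set cannot get mixed up, lower each gently without dropping it until it stands fully down in its slot, and leave the mug, the dome camera and the small carton where they are.

Things in the scene. Friction and masses are not known exactly. Their poses are not given: they have to be found in the camera images.
- disk_a: disk cartridge 70 x 15 x 100 mm (x, y, z), 0.17 kg: aluminium, black ribbed grip on top, labelled faces. The four look alike; only the bay each stands in at the start tells them apart, and that varies. Origin: centre of its underside, z up. Grip it across the 15 mm; it fits either way round. Neighbours leave 35 mm free: open the fingers part way, about 40 mm.
- disk_b: disk cartridge 70 x 15 x 100 mm (x, y, z), 0.17 kg: aluminium, black ribbed grip on top, labelled faces. The four look alike; only the bay each stands in at the start tells them apart, and that varies. Origin: centre of its underside, z up. Grip it across the 15 mm; it fits either way round. Neighbours leave 35 mm free: open the fingers part way, about 40 mm.
- disk_c: disk cartridge 70 x 15 x 100 mm (x, y, z), 0.17 kg: aluminium, black ribbed grip on top, labelled faces. The four look alike; only the bay each stands in at the start tells them apart, and that varies. Origin: centre of its underside, z up. Grip it across the 15 mm; it fits either way round. Neighbours leave 35 mm free: open the fingers part way, about 40 mm.
- disk_d: disk cartridge 70 x 15 x 100 mm (x, y, z), 0.17 kg: aluminium, black ribbed grip on top, labelled faces. The four look alike; only the bay each stands in at the start tells them apart, and that varies. Origin: centre of its underside, z up. Grip it across the 15 mm; it fits either way round. Neighbours leave 35 mm free: open the fingers part way, about 40 mm.
- old_dock: grey 4-slot top-loading enclosure, fixed; full at the start. Origin: on the table under the middle of the row of slots (row along y). Control end with round power button at +y. Bays 1, 2, 3, 4 at y = 75, 25, -25, -75 mm, x = 0. Body x +-50, y -104 to +134, rim 52 mm high. Slot 74 (x) by 18 (y) mm, floor at z = 14 mm: a seated cartridge's underside; its top then is at z = 114 mm.
- new_dock: white 4-slot enclosure, fixed, empty at the start. Same size and axes as the old one: control end with round power button at +y, bays 1, 2, 3, 4 at y = 75, 25, -25, -75 mm, slot floor at z = 14 mm. Turned about: its button end points the other way from the old one's. 1 to 4 dots on the -x rim mark the bays; slot mouths flare 6 mm each side, 8 mm deep.
- mug: bystander: white striped mug, 86 mm across, 90 mm high. Origin: centre of its underside (handle included).
- dome_camera: bystander: small dome camera, white 72 mm foot with a dark dome, 54 mm high. Origin: centre of its underside.
- small_carton: bystander: small printed carton 62 x 88 x 45 mm. Origin: centre of its underside.

How it is judged:
By the outcome, as a careful person would: the job done as asked, in the order asked, and still so for the second after the job is handed in, with the robot touching nothing.
It also fails if it takes over 96 s, if anything falls off the work surface, if the arm or the gripper's body presses on something with over 40 N, if the wrist force passes 120 N, or if a joint passes its speed limit or range.

## Robot

A 7-joint arm with a two-finger parallel gripper is mounted at the origin on a cart in front of the work surface, level with it; the furniture and walls round the work are solid. World frame = base frame: x ahead of the robot, y to its left, z up, the work surface at z = 0. Lengths are in m, angles in rad, forces in N, time in s.
With the tool pointing down it reaches from about 0.425 to 0.875 m from the base axis. Payload 9.9 kg.
Tool frame: the origin (TCP) lies at the very end of the fingers, on their centre line; the grasp point (between the pads) lies 19 mm behind it (arm.grasp_offset is the distance from the TCP to the grasp point, in m); z points along the fingers, y is the line along which they close (so a half turn about z gives the same grasp; the last joint's range is limited). The gripper opens to 85 mm and grips with 20 to 120 N. Pads are 22 mm wide; open, the fingers measure 114 mm over their backs; the gripper's body (76 mm by 85 mm) begins 54 mm behind the grasp point. The pads swing forward as they close: fully open they stand 13 mm farther back than shut.
Start: joints at [1.058, 0.576, 0.025, 1.437, -0.015, 1.129, -0.057], TCP at [0.281, -0.614, 0.209] pointing down, gripper open.
Joint ranges: [-2.76, 2.76], [-0.34, 2.15], [-1.52, 1.57], [0.19, 2.46], [-1.09, 4.23], [0.17, 1.99], [-2.82, 2.82]. Speed limits (rad/s): [2.22, 2.22, 3.01, 3.01, 3.14, 3.14, 3.14].

## Interface

Orientations are given as a unit quaternion [x, y, z, w].
In Python, from bench import arm, imaging, ticket gives the robot as it stands.
- The arm moves only by the shell command python3 -m creep 'ROWS' [FORCE]. ROWS is JSON, a list of rows, each an object of numbers: "grip": the opening, from 0 (shut) to 1 (fully open); "x", "y", "z": the shift along the tool's x, y, z in mm; "wx", "wy", "wz": the turn, a rotation vector about the tool's x, y, z in degrees. A call has 1 to 5 rows; each row is the pose to reach, as a shift and turn from the pose commanded when the call began, along the tool's axes at that moment; what a row does not reach only later rows make up. A row lasts 1/12 s, in which the tool goes at most 41.7 mm and 7.16 degrees, less where a joint would pass 70% of its speed; a pose out of reach is approached as far as the arm can. A call with a gripper value outside its range is refused whole. The fingers move at their own pace and stop on an object; FORCE is the grip in N (left out, the last holds). Time passes only in rows, so rows that repeat a pose let the fingers close. It gives the time, the measured TCP pose, the force, the opening and the grip force at its end, in the units of the state.
- arm.state(): the state, without advancing time (a new reading comes with each control period).
- imaging.grab_frame(name): name is "scene" or "top" or "wrist"; returns a dict with "color" (420x560x3 uint8, red, green, blue), "fov_y" (degrees; the focal length in pixels is half the picture's height over the tangent of half this angle, whatever the lens; pixels are square), "cx", "cy" (the principal point, pixels), "rvec" (rotation vector, rad) and "tvec" (3), from world to camera coordinates, as OpenCV has them; the wrist camera has in their place "T_tool_cam" (4x4, takes a point from camera to tool coordinates, whose origin is the TCP and whose axes are the flange's). Camera axes: x right, y down, z forward; pixel columns grow to the right and rows downward; lengths in m; the calibration is good to about 2 mm. A picture is of the moment at which its call begins: read the wrist's pose just before it. There is no depth.
- ticket.job_done(): hands the job in; it is judged then, once.
The state is a dict: "clock": time; "joints": joint angles; "joint_vel": joint speeds; "joint_efforts": joint torques, N m; "tool_pos": TCP position; "eef_rot": TCP orientation; "force": force on the tool from outside, world axes, zero at the start; "torque": the same for the moment, N m; "gripper_width": finger opening in m; "grip_force": force on a finger pad.
Only numpy, scipy, OpenCV 4.12 (cv2) and the standard library are available. Lean on these libraries where they do the work, as an engineer would, in place of code of your own. Each camera call takes 0.05 s, during which the arm holds its last target. There are 200 camera calls.

## Working session

There is one attempt and no reset: what is moved stays moved. The work goes in short steps, Python scripts to look and compute and a shell command to move; the robot and the scene stay as the last step left them, time stands still between calls to the robot, and variables do not carry over. Pictures are saved under pics/ and viewed, at most 14 in all, crops included, and the job is handed in when it is done.

```bash
ls; mkdir -p pics; python3 - <<'E'
from bench import arm, imaging
import cv2
print(arm.state(), arm.grasp_offset)
for n in ("scene","top"):
    f=imaging.grab_frame(n); print(n,{k:v for k,v in f.items() if k!="color"})
    cv2.imwrite(f"pics/{n}0.png",f["color"][:,:,::-1])
E
```

```text
pics
{'clock': 0.0, 'joints': array([ 1.0581724 ,  0.5765099 ,  0.02480608,  1.43791234, -0.01501131,
        1.12899647, -0.05648986]), 'joint_vel': array([ 0.00027037, -0.00096512, -0.00093801, -0.00159308, -0.00198275,
        0.00015224, -0.00061082]), 'joint_efforts': array([ 6.40358958e-04, -7.65757298e+01,  2.25017801e+00, -2.85970277e+01,
        1.53524912e-02,  1.27599362e-02,  1.42937139e-05]), 'tool_pos': array([ 0.28048928, -0.61342302,  0.20815523]), 'eef_rot': array([ 9.77093775e-01,  2.12807613e-01, -2.01195203e-04, -7.96208558e-04]), 'force': array([ 0.29630826, -0.23105557, -0.01409828]), 'torque': array([ 0.00569687, -0.01708015,  0.03111549]), 'grip_force': 0.0, 'gripper_width': 0.08532838789590548} 0.0187
scene {'fov_y': 43.786262322008795, 'cx': 278.5212366359763, 'cy': 212.68723822622445, 'rvec': array([ 1.13361305, -2.23130026,  1.14611808]), 'tvec': array([0.36071724, 0.33935579, 1.13494766])}
top {'fov_y': 43.531524967868236, 'cx': 282.10336430233076, 'cy': 218.33255222388283, 'rvec': array([ 2.17689275, -2.15968409,  0.08410861]), 'tvec': array([-0.01304228,  0.6108965 ,  1.26875937])}
```

View pics/scene0.png

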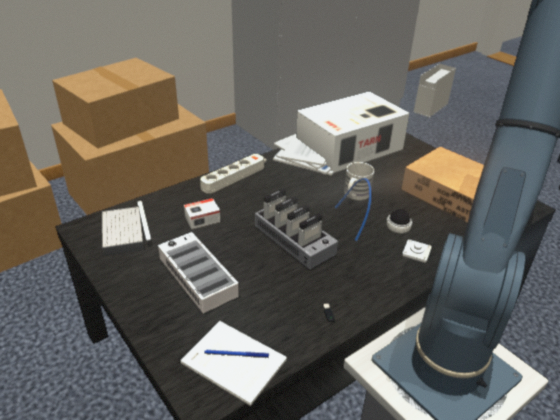

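View pics/top0.png

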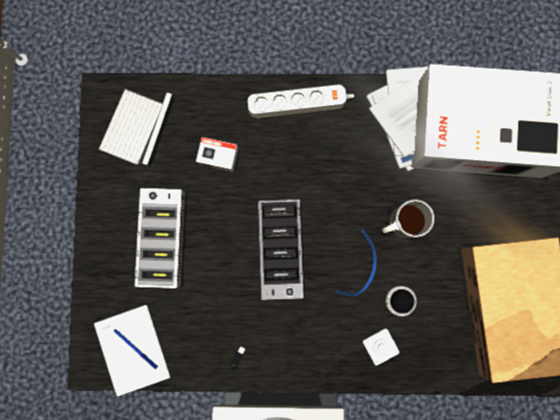

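The scene view shows the grey dock at about (295,230) and the white dock at about (198,270). In the top view, the white dock is at (160,238) with its button at the far end (152,196). The grey dock is at (281,249) with its button at the near end (290,292).

```bash
cat > h.py <<'E'
import numpy as np, cv2
from scipy.spatial.transform import Rotation as R
def K(f):
    h=f["color"].shape[0]; F=h/2/np.tan(np.radians(f["fov_y"]/2))
    return np.array([[F,0,f["cx"]],[0,F,f["cy"]],[0,0,1]])
def pose(f,st=None):  # cam->world R, centre
    if "rvec" in f:
        Rm=R.from_rotvec(f["rvec"]).as_matrix(); return Rm.T,-Rm.T@np.array(f["tvec"])
    T=np.eye(4);T[:3,:3]=R.from_quat(st["eef_rot"]).as_matrix();T[:3,3]=st["tool_pos"]
    T=T@np.array(f["T_tool_cam"]); return T[:3,:3],T[:3,3]
def ray(f,uv,z,st=None):
    Rm,c=pose(f,st); uv=np.atleast_2d(uv).astype(float)
    d=(Rm@np.linalg.inv(K(f))@np.c_[uv,np.ones(len(uv))].T).T
    return c+d*((z-c[2])/d[:,2])[:,None]
def proj(f,P,st=None):
    Rm,c=pose(f,st); q=(K(f)@Rm.T@(np.atleast_2d(P)-c).T).T
    return q[:,:2]/q[:,2:]
E
python3 - <<'E'
from bench import imaging
from h import *
f=imaging.grab_frame("top"); im=f["color"][:,:,::-1]
print("cam",pose(f)[1])
c=im[180:310,125:315]; cv2.imwrite("pics/crop1.png",cv2.resize(c,None,fx=4.2,fy=4.2,interpolation=cv2.INTER_CUBIC))
for nm,uv in dict(white=[(139,190),(181,190),(181,287),(136,287)],grey=[(259,200),(300,200),(302,299),(262,299)]).items():
    print(nm,ray(f,uv,.052).round(3)[:,:2].tolist())
print(ray(f,[(413,218),(401,301),(217,153)],.05).round(3))
E
```

```text
cam [ 0.49311759 -0.0262233   1.31881096]
white [[0.676, 0.341], [0.676, 0.238], [0.442, 0.232], [0.441, 0.341]]
grey [[0.653, 0.048], [0.654, -0.052], [0.416, -0.058], [0.415, 0.038]]
[[ 0.612 -0.325  0.05 ]
 [ 0.413 -0.293  0.05 ]
 [ 0.769  0.153  0.05 ]]
```

View pics/crop1.png

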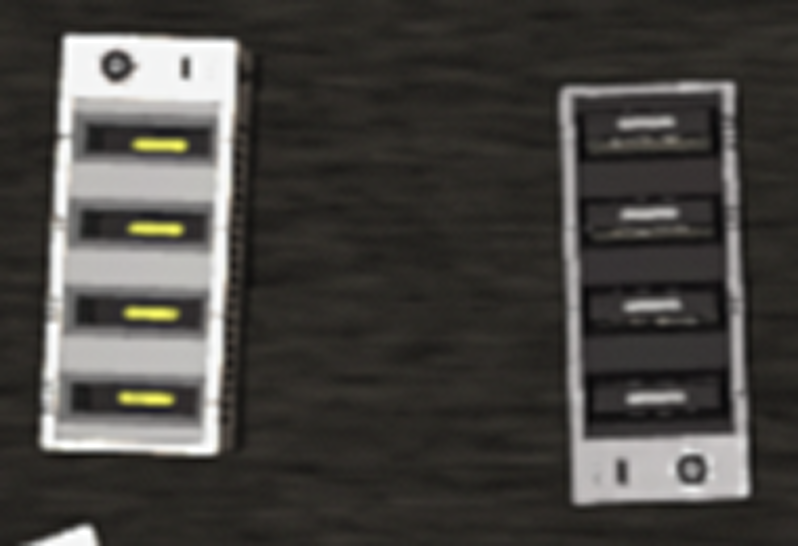

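The enlarged crop shows both rims and their corners clearly. The white dock's button is at the far end and the grey dock's is at the near end, and all four grey bays are full.

```bash
python3 - <<'E'
from bench import imaging,arm
from h import *
f=imaging.grab_frame("top")
# rim corners in dock frame order (-x? ) found from button-end corners
C=dict(white=[(63,36),(239,40),(217,455),(41,447)],grey=[(749,496),(573,502),(560,90),(735,85)])
for n,c in C.items():
    p=ray(f,(np.array(c)+.5)/4.2-.5+[125,180],.052)[:,:2]
    # order: button-end corners first two; +y end minus -y end
    y=(p[0]+p[1]-p[2]-p[3])/2; L=np.linalg.norm(y); y/=L
    o=p.mean(0)-.015*y; w=np.linalg.norm(p[0]-p[1]+p[3]-p[2])/2
    print(n,"o",o.round(4),"yaw_of_y",np.degrees(np.arctan2(y[1],y[0])).round(2),"L,w",L,w)
    for i,b in enumerate((75,25,-25,-75)): print(i+1,(o+y*b/1000).round(4))
E
python3 -m creep '[{"z":-40},{"z":-80},{"z":-100},{"z":-100}]'
```

```text
white o [0.5452 0.2917] yaw_of_y -1.34 L,w 0.23810939419604016 0.10180351042878648
1 [0.6202 0.2899]
2 [0.5702 0.2911]
3 [0.5202 0.2923]
4 [0.4702 0.2934]
grey o [ 0.5496 -0.0044] yaw_of_y -177.61 L,w 0.23558721106791738 0.10059990680957977
1 [ 0.4746 -0.0075]
2 [ 0.5246 -0.0054]
3 [ 0.5746 -0.0033]
4 [ 0.6245 -0.0012]schema error: expected keys grip, x, y, z, wx, wy, wz
```

```bash
cat > go.py <<'E'
# prints shift in tool axes to reach world TCP (x y z mm) with tool-y yaw (deg)
import sys; from bench import arm; from h import *
t=np.array([float(v) for v in sys.argv[1:4]])/1000; yaw=np.radians(float(sys.argv[4]))
s=arm.state(); M=R.from_quat(s["eef_rot"]).as_matrix()
y=np.array([np.cos(yaw),np.sin(yaw),0]); z=np.array([0,0,-1.]); T=np.c_[np.cross(y,z),y,z]
print("t",s["clock"],"now",(s["tool_pos"]*1000).round(1),"yaw",np.degrees(np.arctan2(M[1,1],M[0,1])).round(2),"F",s["force"].round(1),"w",round(s["gripper_width"]*1000,1),"gf",s["grip_force"])
print("shift",(M.T@(t-s["tool_pos"])*1000).round(1),"turn",R.from_matrix(M.T@T).as_rotvec(degrees=True).round(2))
E
python3 -m creep '[{"grip":1,"x":0,"y":0,"z":-40,"wx":0,"wy":0,"wz":0},{"grip":1,"x":0,"y":0,"z":-80,"wx":0,"wy":0,"wz":0},{"grip":1,"x":0,"y":0,"z":-120,"wx":0,"wy":0,"wz":0},{"grip":1,"x":0,"y":0,"z":-120,"wx":0,"wy":0,"wz":0}]' 40
python3 go.py 550 -5 330 2.4
```

```text
clock: 0.53
tool_pos: [0.2817, -0.6164, 0.3377]
eef_rot: [0.977, 0.213, 0.002, 0.006]
force: [-1.6, 0.4, 0.6]
gripper_width: 0.0851
grip_force: 0.0
t 0.5333 now [ 281.7 -616.4  337.7] yaw -65.45 F [-1.6  0.4  0.6] w 85.1 gf 0.0
shift [ 498.1 -444.7    2.7] turn [  0.63   0.38 -67.85]
```

```bash
python3 -m creep '[{"grip":1,"x":498,"y":-445,"z":0,"wx":0,"wy":0,"wz":-68},{"grip":1,"x":498,"y":-445,"z":0,"wx":0,"wy":0,"wz":-68},{"grip":1,"x":498,"y":-445,"z":0,"wx":0,"wy":0,"wz":-68},{"grip":1,"x":498,"y":-445,"z":0,"wx":0,"wy":0,"wz":-68},{"grip":1,"x":498,"y":-445,"z":0,"wx":0,"wy":0,"wz":-68}]'
python3 go.py 550 -5 330 2.4
```

```text
clock: 0.95
tool_pos: [0.3645, -0.4211, 0.3289]
eef_rot: [0.863, 0.506, -0.0, 0.0]
force: [1.6, -0.5, 0.4]
gripper_width: 0.0856
grip_force: 0.0
t 0.95 now [ 364.5 -421.1  328.9] yaw -29.27 F [ 1.6 -0.5  0.4] w 85.6 gf 0.0
shift [453.6 -41.7  -1.2] turn [-0.000e+00  1.000e-02 -3.167e+01]
```

Works with far targets, as hoped.

```bash
python3 -m creep '[{"grip":1,"x":454,"y":-42,"z":0,"wx":0,"wy":0,"wz":-31.7},{"grip":1,"x":454,"y":-42,"z":0,"wx":0,"wy":0,"wz":-31.7},{"grip":1,"x":454,"y":-42,"z":0,"wx":0,"wy":0,"wz":-31.7},{"grip":1,"x":454,"y":-42,"z":0,"wx":0,"wy":0,"wz":-31.7},{"grip":1,"x":454,"y":-42,"z":0,"wx":0,"wy":0,"wz":-31.7}]' | head -2
python3 go.py 550 -5 330 2.4
```

```text
clock: 1.37
tool_pos: [0.4504, -0.2313, 0.3291]
t 1.3667 now [ 450.4 -231.3  329.1] yaw 2.48 F [ 1.5 -0.3 -0.2] w 85.7 gf 0.0
shift [221.8 109.3  -0.9] turn [0.02 0.02 0.08]
```

```bash
python3 -m creep '[{"grip":0.47,"x":222,"y":109,"z":0,"wx":0,"wy":0,"wz":0},{"grip":0.47,"x":222,"y":109,"z":0,"wx":0,"wy":0,"wz":0},{"grip":0.47,"x":222,"y":109,"z":0,"wx":0,"wy":0,"wz":0},{"grip":0.47,"x":222,"y":109,"z":0,"wx":0,"wy":0,"wz":0},{"grip":0.47,"x":222,"y":109,"z":0,"wx":0,"wy":0,"wz":0}]' | head -1
python3 -m creep '[{"grip":0.47,"x":15,"y":7,"z":0,"wx":0,"wy":0,"wz":0},{"grip":0.47,"x":15,"y":7,"z":0,"wx":0,"wy":0,"wz":0},{"grip":0.47,"x":15,"y":7,"z":0,"wx":0,"wy":0,"wz":0},{"grip":0.47,"x":15,"y":7,"z":0,"wx":0,"wy":0,"wz":0}]'
python3 go.py 550 -5 330 2.4
python3 - <<'E'
from bench import imaging,arm
from h import *
s=arm.state(); f=imaging.grab_frame("wrist"); print(np.array(f["T_tool_cam"]).round(3),f["fov_y"])
cv2.imwrite("pics/w1.png",f["color"][:,:,::-1]); np.save("w1.npy",dict(f=f,s=s),allow_pickle=True)
E
```

```text
clock: 1.78
clock: 2.12
tool_pos: [0.5411, -0.029, 0.3288]
eef_rot: [0.695, 0.719, -0.001, 0.0]
force: [0.1, -1.3, -0.7]
gripper_width: 0.0399
grip_force: 0.0
t 2.1167 now [541.1 -29.  328.8] yaw 2.01 F [ 0.1 -1.3 -0.7] w 39.9 gf 0.0
shift [23.7  9.7 -1.3] turn [-0.04  0.04 -0.39]
[[-0.001 -0.95  -0.312  0.079]
 [ 1.    -0.001  0.001 -0.001]
 [-0.001 -0.312  0.95  -0.164]
 [ 0.     0.     0.     1.   ]] 59.13947005687795
```

View pics/w1.png

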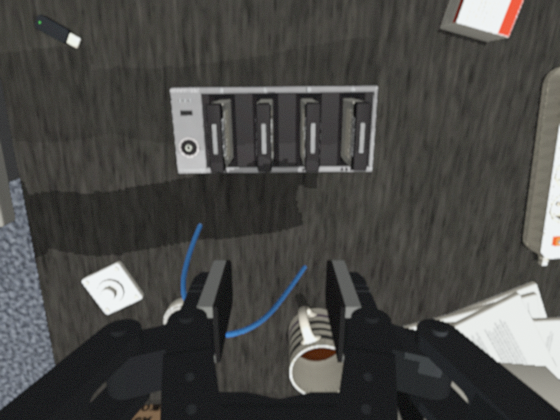

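The wrist view shows the grey dock with its button at the left (188,148). The cartridge grip stripes are at about (214,140), (264,138), (312,135) and (361,138).

```bash
python3 - <<'E'
from h import *
d=np.load("w1.npy",allow_pickle=True).item(); f,s=d["f"],d["s"]
im=f["color"]
print("rim",(ray(f,[(171,88),(377,86),(375,171),(178,174)],.052,s)*1000).round(1)[:,:2].tolist())
sub=im[75:185,160:390]; g=cv2.cvtColor(sub,cv2.COLOR_RGB2GRAY)
n,l,st,c=cv2.connectedComponentsWithStats((g>120).astype(np.uint8))
for i in range(1,n):
    x,y,w,h,a=st[i]
    if a>25 and h>2*w:
        print(c[i]+[160,75],w,h,a,(ray(f,c[i]+[160,75],.114,s)*1000).round(1)[0,:2])
# predicted projections for comparison
o=np.array([.5496,-.0044]); y=np.array([np.cos(np.radians(-177.61)),np.sin(np.radians(-177.61))]); x=np.array([y[1],-y[0]])
P=[np.r_[o+a*x+b*y,.052] for a,b in((.05,.134),(-.05,.134),(-.05,-.104),(.05,-.104))]
Q=[np.r_[o+a*x+b*y,.114] for b in(.075,.025,-.025,-.075) for a in(-.035,.035)]
v=cv2.resize(im,None,fx=3,fy=3,interpolation=cv2.INTER_CUBIC)[:,:,::-1].copy()
for p in proj(f,P+Q,s): cv2.circle(v,tuple(((p+.5)*3-.5).round().astype(int)),3,(0,0,255),1)
cv2.imwrite("pics/w1c.png",v[220:560,460:1170])
E
```

```text
rim [[415.7, 40.1], [649.5, 50.3], [658.6, -48.1], [418.6, -60.0]]
[224.125  118.1875] 5 12 32 [484.3  14.5]
[214.43661972 138.54225352] 6 30 142 [474.2  -6.1]
[263.3943662  138.31690141] 6 30 142 [524.1  -4.2]
[312.54225352 137.59859155] 6 31 142 [574.   -1.8]
[361.5862069  137.44827586] 6 30 145 [6.239e+02 1.000e-01]
[225.76923077 152.92307692] 4 11 26 [485.6 -20.5]
```

View pics/w1c.png

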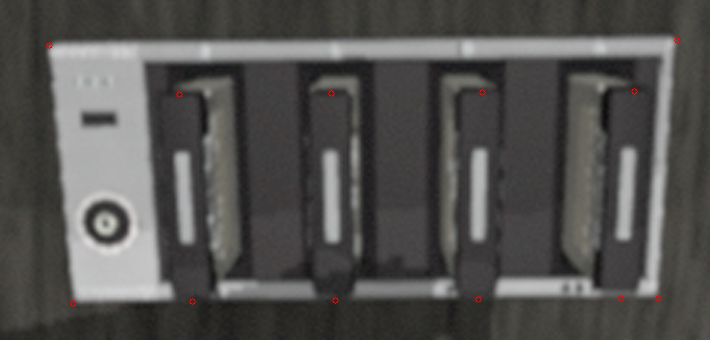

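The predicted corners sit on the rim to within about 1 mm, and the stripe positions agree with the top view.

```bash
python3 go.py 474.3 -6.5 200 2.4; python3 -m creep '[{"grip":0.47,"x":25,"y":-66,"z":129,"wx":0,"wy":0,"wz":-0.4},{"grip":0.47,"x":25,"y":-66,"z":129,"wx":0,"wy":0,"wz":-0.4},{"grip":0.47,"x":25,"y":-66,"z":129,"wx":0,"wy":0,"wz":-0.4},{"grip":0.47,"x":25,"y":-66,"z":129,"wx":0,"wy":0,"wz":-0.4},{"grip":0.47,"x":25,"y":-66,"z":129,"wx":0,"wy":0,"wz":-0.4}]' | head -2
python3 go.py 474.3 -6.5 76 2.4
```

```text
t 2.1667 now [541.1 -29.4 328.9] yaw 1.96 F [0.6 0.  0. ] w 40.1 gf 0.0
shift [ 25.3 -65.9 128.9] turn [-0.03  0.05 -0.44]
clock: 2.58
tool_pos: [0.4697, -0.0067, 0.1967]
t 2.5833 now [469.7  -6.7 196.7] yaw 2.4 F [-0.6  0.3 -0.9] w 40.4 gf 0.0
shift [1.000e-01 5.500e+00 1.206e+02] turn [-0.43  0.05  0.  ]
```

```bash
python3 -m creep '[{"grip":0.47,"x":0,"y":0,"z":0,"wx":0,"wy":0,"wz":0},{"grip":0.47,"x":0,"y":0,"z":0,"wx":0,"wy":0,"wz":0},{"grip":0.47,"x":0,"y":0,"z":0,"wx":0,"wy":0,"wz":0}]' | head -2
python3 go.py 474.3 -6.5 76 2.4
```

```text
clock: 2.83
tool_pos: [0.4764, -0.0058, 0.2015]
t 2.8333 now [476.4  -5.8 201.5] yaw 2.39 F [-0.  -0.5  1.3] w 39.9 gf 0.0
shift [ -0.6  -2.6 125.4] turn [ 0.18  0.   -0.01]
```

```bash
python3 -m creep '[{"grip":0.47,"x":0,"y":0,"z":25,"wx":0,"wy":0,"wz":0},{"grip":0.47,"x":0,"y":0,"z":50,"wx":0,"wy":0,"wz":0},{"grip":0.47,"x":0,"y":0,"z":70,"wx":0,"wy":0,"wz":0},{"grip":0.47,"x":0,"y":0,"z":75,"wx":0,"wy":0,"wz":0},{"grip":0.47,"x":0,"y":0,"z":75,"wx":0,"wy":0,"wz":0}]' | head -2
python3 -m creep '[{"grip":0.47,"x":0,"y":0,"z":0,"wx":0,"wy":0,"wz":0},{"grip":0.47,"x":0,"y":0,"z":0,"wx":0,"wy":0,"wz":0}]' | head -2
python3 go.py 474.3 -6.5 76 2.4
```

```text
clock: 3.25
tool_pos: [0.4749, -0.0054, 0.1247]
clock: 3.42
tool_pos: [0.4759, -0.0051, 0.1264]
t 3.4167 now [475.9  -5.1 126.4] yaw 2.46 F [0.2 0.2 0.5] w 40.7 gf 0.0
shift [-1.3 -1.7 50.4] turn [0.14 0.   0.06]
```

```bash
python3 -m creep '[{"grip":0.47,"x":-1,"y":-1.5,"z":15,"wx":0,"wy":0,"wz":0},{"grip":0.47,"x":-1,"y":-1.5,"z":32,"wx":0,"wy":0,"wz":0},{"grip":0.47,"x":-1,"y":-1.5,"z":45,"wx":0,"wy":0,"wz":0},{"grip":0.47,"x":-1,"y":-1.5,"z":50,"wx":0,"wy":0,"wz":0},{"grip":0.47,"x":-1,"y":-1.5,"z":50,"wx":0,"wy":0,"wz":0}]' | head -2
python3 -m creep '[{"grip":0.1,"x":0,"y":0,"z":0,"wx":0,"wy":0,"wz":0},{"grip":0.1,"x":0,"y":0,"z":0,"wx":0,"wy":0,"wz":0},{"grip":0.1,"x":0,"y":0,"z":0,"wx":0,"wy":0,"wz":0},{"grip":0.1,"x":0,"y":0,"z":0,"wx":0,"wy":0,"wz":0},{"grip":0.1,"x":0,"y":0,"z":0,"wx":0,"wy":0,"wz":0}]' 50
python3 go.py 474.3 -6.5 76 2.4
```

```text
clock: 3.83
tool_pos: [0.4733, -0.0063, 0.075]
clock: 4.25
tool_pos: [0.4742, -0.0062, 0.0762]
eef_rot: [0.692, 0.722, 0.001, 0.001]
force: [0.2, -0.4, 7.5]
gripper_width: 0.0135
grip_force: 49.7
t 4.25 now [474.2  -6.2  76.2] yaw 2.47 F [ 0.2 -0.4  7.5] w 13.5 gf 49.72527265548706
shift [-0.3  0.1  0.2] turn [0.14 0.01 0.07]
```

```bash
python3 -m creep '[{"grip":0.1,"x":0,"y":0,"z":-10,"wx":0,"wy":0,"wz":0},{"grip":0.1,"x":0,"y":0,"z":-30,"wx":0,"wy":0,"wz":0},{"grip":0.1,"x":0,"y":0,"z":-65,"wx":0,"wy":0,"wz":0},{"grip":0.1,"x":0,"y":0,"z":-105,"wx":0,"wy":0,"wz":0},{"grip":0.1,"x":0,"y":0,"z":-140,"wx":0,"wy":0,"wz":0}]' 
python3 go.py 620 290 220 -1.3
```

```text
clock: 4.67
tool_pos: [0.4727, -0.006, 0.2174]
eef_rot: [0.691, 0.722, 0.0, -0.0]
force: [1.1, -0.5, -2.2]
gripper_width: 0.0138
grip_force: 49.2
t 4.6667 now [472.7  -6.  217.4] yaw 2.51 F [ 1.1 -0.5 -2.2] w 13.8 gf 49.24484610557556
shift [289.2 160.1  -2.4] turn [ 0.   -0.03  3.81]
```

```bash
python3 -m creep '[{"grip":0.1,"x":15,"y":4,"z":-5,"wx":0,"wy":0,"wz":0.5},{"grip":0.1,"x":45,"y":14,"z":-14,"wx":0,"wy":0,"wz":1.5},{"grip":0.1,"x":82,"y":26,"z":-24,"wx":0,"wy":0,"wz":2.5},{"grip":0.1,"x":120,"y":38,"z":-34,"wx":0,"wy":0,"wz":3.8},{"grip":0.1,"x":158,"y":50,"z":-44,"wx":0,"wy":0,"wz":3.8}]' | head -2
python3 go.py 560 245 290 -1.3
```

```text
clock: 5.08
tool_pos: [0.5163, 0.155, 0.2602]
t 5.0833 now [516.3 155.  260.2] yaw -1.47 F [ 1.5 -0.5 -2.5] w 13.9 gf 49.24925923347473
shift [ 91.1  41.4 -29.8] turn [ 0.04  0.01 -0.17]
```

```bash
python3 -m creep '[{"grip":0.1,"x":35,"y":14,"z":-10,"wx":0,"wy":0,"wz":0},{"grip":0.1,"x":65,"y":28,"z":-20,"wx":0,"wy":0,"wz":0},{"grip":0.1,"x":84,"y":38,"z":-28,"wx":0,"wy":0,"wz":0},{"grip":0.1,"x":91,"y":41,"z":-30,"wx":0,"wy":0,"wz":0},{"grip":0.1,"x":91,"y":41,"z":-30,"wx":0,"wy":0,"wz":0}]' | head -2
python3 -m creep '[{"grip":0.1,"x":0,"y":0,"z":0,"wx":0,"wy":0,"wz":0},{"grip":0.1,"x":0,"y":0,"z":0,"wx":0,"wy":0,"wz":0}]' | head -2
python3 - <<'E'
from bench import imaging,arm
from h import *
s=arm.state(); f=imaging.grab_frame("wrist"); im=f["color"]; print(s["tool_pos"])
np.save("w2.npy",dict(f=f,s=s),allow_pickle=True)
o=np.array([.5452,.2917]); a=np.radians(-1.34); y=np.array([np.cos(a),np.sin(a)]); x=np.array([y[1],-y[0]])
P=[np.r_[o+a*x+b*y,.052] for a,b in((.05,.134),(-.05,.134),(-.05,-.104),(.05,-.104))]
Q=[np.r_[o+a*x+b*y,.046] for b in(.075,.025,-.025,-.075) for a in(-.037,.037)]
v=im[:,:,::-1].copy(); v=cv2.resize(v,None,fx=2,fy=2,interpolation=cv2.INTER_CUBIC)
print(proj(f,P+Q,s).round(1).tolist())
for p in proj(f,P+Q,s): cv2.circle(v,tuple(((p+.5)*2-.5).round().astype(int)),3,(0,0,255),1)
cv2.imwrite("pics/w2.png",v[100:700,150:950])
E
```

```text
clock: 5.5
tool_pos: [0.5593, 0.2461, 0.2893]
clock: 5.67
tool_pos: [0.559, 0.2418, 0.2886]
[0.55895737 0.24183578 0.28856981]
[[387.9, 158.7], [396.9, 61.0], [161.5, 61.5], [170.8, 159.2], [337.0, 74.9], [333.8, 146.1], [288.8, 75.0], [288.4, 146.2], [240.7, 75.1], [242.9, 146.3], [192.5, 75.2], [197.5, 146.4]]
```

View pics/w2.png

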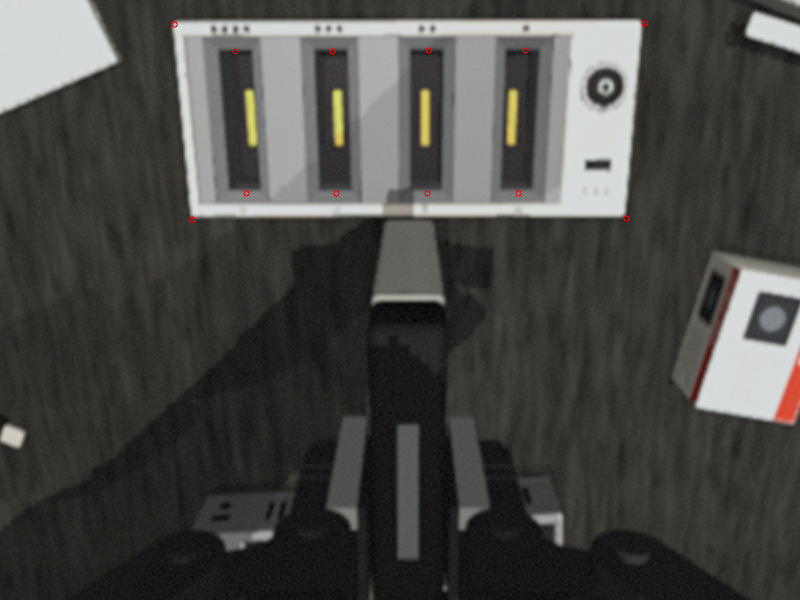

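The white dock's rim matches the prediction to about 1–2 mm, with the dots reading 4 to 1 from left to right and the button at the right end. The cartridge hangs straight between the pads. I'll shift the target by +0.8 mm in y.

```bash
python3 go.py 620 290.7 150 -1.34;  python3 -m creep '[{"grip":0.1,"x":20,"y":25,"z":25,"wx":0,"wy":0,"wz":0},{"grip":0.1,"x":35,"y":45,"z":60,"wx":0,"wy":0,"wz":0},{"grip":0.1,"x":44,"y":58,"z":95,"wx":0,"wy":0,"wz":0},{"grip":0.1,"x":47.5,"y":62,"z":125,"wx":0,"wy":0,"wz":0},{"grip":0.1,"x":47.5,"y":62,"z":138,"wx":0,"wy":0,"wz":0}]' | head -2
python3 -m creep '[{"grip":0.1,"x":0,"y":0,"z":0,"wx":0,"wy":0,"wz":0},{"grip":0.1,"x":0,"y":0,"z":0,"wx":0,"wy":0,"wz":0},{"grip":0.1,"x":0,"y":0,"z":0,"wx":0,"wy":0,"wz":0},{"grip":0.1,"x":0,"y":0,"z":0,"wx":0,"wy":0,"wz":0},{"grip":0.1,"x":0,"y":0,"z":0,"wx":0,"wy":0,"wz":0}]' | head -2
python3 go.py 620 290.7 76 -1.34
```

```text
t 5.7167 now [559.  241.8 288.7] yaw -1.42 F [-0.6 -1.2 -1.9] w 13.4 gf 49.27166283130646
shift [ 50.6  59.8 138.6] turn [-0.03  0.08 -0.08]
clock: 6.13
tool_pos: [0.6214, 0.2878, 0.1457]
clock: 6.55
tool_pos: [0.6231, 0.2899, 0.1529]
t 6.55 now [623.1 289.9 152.9] yaw -1.35 F [ 0.6 -0.9 -1.8] w 13.6 gf 49.33889150619507
shift [ 0.7 -3.3 76.9] turn [ 0.14 -0.06 -0.01]
```

```bash
python3 -m creep '[{"grip":0.1,"x":0.5,"y":-3,"z":10,"wx":0,"wy":0,"wz":0},{"grip":0.1,"x":0.5,"y":-3,"z":22,"wx":0,"wy":0,"wz":0},{"grip":0.1,"x":0.5,"y":-3,"z":30,"wx":0,"wy":0,"wz":0},{"grip":0.1,"x":0.5,"y":-3,"z":32,"wx":0,"wy":0,"wz":0},{"grip":0.1,"x":0.5,"y":-3,"z":32,"wx":0,"wy":0,"wz":0}]' | head -2
python3 -m creep '[{"grip":0.1,"x":0,"y":0,"z":0,"wx":0,"wy":0,"wz":0},{"grip":0.1,"x":0,"y":0,"z":0,"wx":0,"wy":0,"wz":0},{"grip":0.1,"x":0,"y":0,"z":0,"wx":0,"wy":0,"wz":0}]' | head -2
python3 go.py 620 290.7 76 -1.34
```

```text
clock: 6.97
tool_pos: [0.6188, 0.29, 0.1174]
clock: 7.22
tool_pos: [0.6198, 0.2906, 0.1195]
t 7.2167 now [619.8 290.6 119.5] yaw -1.32 F [-0.2  0.4 -1.9] w 13.6 gf 49.33710336685181
shift [ 0.   0.2 43.5] turn [ 0.04 -0.03  0.02]
```

```bash
python3 -m creep '[{"grip":0.1,"x":0,"y":0,"z":5,"wx":0,"wy":0,"wz":0},{"grip":0.1,"x":0,"y":0,"z":10,"wx":0,"wy":0,"wz":0},{"grip":0.1,"x":0,"y":0,"z":15,"wx":0,"wy":0,"wz":0},{"grip":0.1,"x":0,"y":0,"z":20,"wx":0,"wy":0,"wz":0},{"grip":0.1,"x":0,"y":0,"z":25,"wx":0,"wy":0,"wz":0}]' | sed -n '2p;4p'
python3 -m creep '[{"grip":0.1,"x":0,"y":0,"z":5,"wx":0,"wy":0,"wz":0},{"grip":0.1,"x":0,"y":0,"z":10,"wx":0,"wy":0,"wz":0},{"grip":0.1,"x":0,"y":0,"z":14,"wx":0,"wy":0,"wz":0},{"grip":0.1,"x":0,"y":0,"z":16,"wx":0,"wy":0,"wz":0},{"grip":0.1,"x":0,"y":0,"z":16,"wx":0,"wy":0,"wz":0}]' | sed -n '2p;4p'
python3 go.py 620 290.7 76 -1.34
```

```text
tool_pos: [0.6193, 0.2903, 0.0932]
force: [-0.1, 0.3, -1.9]
tool_pos: [0.6192, 0.2903, 0.0774]
force: [0.2, -0.1, -2.3]
t 8.05 now [619.2 290.3  77.4] yaw -1.32 F [ 0.2 -0.1 -2.3] w 13.6 gf 49.42623674869537
shift [0.4 0.8 1.4] turn [-0.05  0.02  0.02]
```

```bash
python3 -m creep '[{"grip":0.1,"x":0,"y":0.5,"z":0.7,"wx":0,"wy":0,"wz":0},{"grip":0.1,"x":0,"y":0.5,"z":1.4,"wx":0,"wy":0,"wz":0},{"grip":0.1,"x":0,"y":0.5,"z":2,"wx":0,"wy":0,"wz":0},{"grip":0.1,"x":0,"y":0.5,"z":2,"wx":0,"wy":0,"wz":0}]' | sed -n '2p;4p'
python3 go.py 620 290.7 76 -1.34
```

```text
tool_pos: [0.6202, 0.2906, 0.0763]
force: [0.3, 0.2, -0.0]
t 8.3833 now [620.2 290.6  76.3] yaw -1.32 F [ 0.3  0.2 -0. ] w 13.6 gf 49.530601501464844
shift [ 0.1 -0.2  0.3] turn [ 0.04 -0.02  0.02]
```

```bash
python3 -m creep '[{"grip":0.1,"x":0,"y":0,"z":0.7,"wx":0,"wy":0,"wz":0},{"grip":0.1,"x":0,"y":0,"z":0.7,"wx":0,"wy":0,"wz":0}]' | sed -n '2p;4p'
python3 -m creep '[{"grip":0.47,"x":0,"y":0,"z":0.7,"wx":0,"wy":0,"wz":0},{"grip":0.47,"x":0,"y":0,"z":0.7,"wx":0,"wy":0,"wz":0},{"grip":0.47,"x":0,"y":0,"z":0.7,"wx":0,"wy":0,"wz":0},{"grip":0.47,"x":0,"y":0,"z":0,"wx":0,"wy":0,"wz":0}]' | sed -n '2p;4,5p'
python3 -m creep '[{"grip":0.47,"x":0,"y":0,"z":-15,"wx":0,"wy":0,"wz":0},{"grip":0.47,"x":0,"y":0,"z":-50,"wx":0,"wy":0,"wz":0},{"grip":0.47,"x":0,"y":0,"z":-90,"wx":0,"wy":0,"wz":0},{"grip":0.47,"x":-20,"y":0,"z":-120,"wx":0,"wy":0,"wz":0},{"grip":0.47,"x":-60,"y":-15,"z":-120,"wx":0,"wy":0,"wz":0}]' | sed -n '2p;4,5p'
python3 go.py 524.2 -4.2 195 2.4
python3 - <<'E'
from bench import imaging,arm
from h import *
f=imaging.grab_frame("top"); np.save("t1.npy",f,allow_pickle=True)
cv2.imwrite("pics/t1.png",cv2.resize(f["color"][180:310,125:315,::-1],None,fx=4,fy=4,interpolation=cv2.INTER_CUBIC))
E
```

```text
tool_pos: [0.6204, 0.2905, 0.0763]
force: [-0.3, -1.3, 5.1]
tool_pos: [0.6199, 0.2904, 0.0751]
force: [0.2, 0.4, -0.9]
gripper_width: 0.04
tool_pos: [0.6073, 0.2384, 0.2019]
force: [0.5, -0.8, 0.3]
gripper_width: 0.0401
t 9.3 now [607.3 238.4 201.9] yaw -1.04 F [ 0.5 -0.8  0.3] w 40.1 gf 0.0
shift [-244.1  -78.8    4. ] turn [ 0.57 -0.49 -3.44]
```

View pics/t1.png

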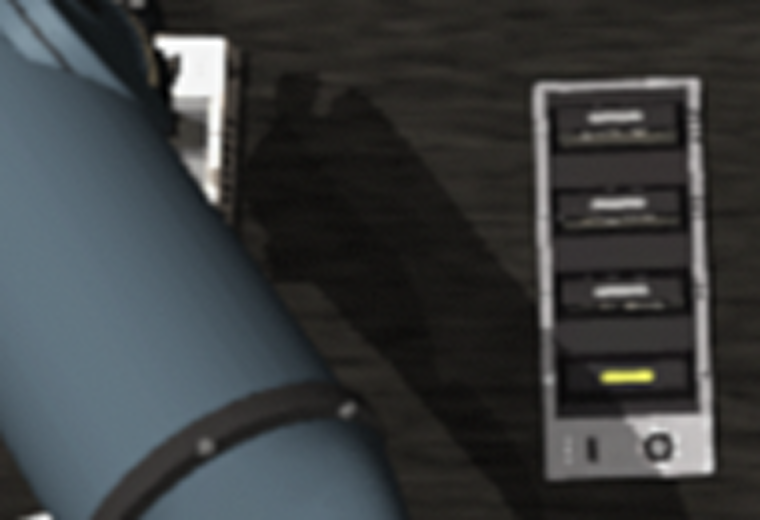

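The arm hides the white dock here. The grey bays 2–4 are undisturbed and bay 1 is empty (yellow strip at (627,376)).

```bash
python3 -m creep '[{"grip":0.47,"x":-38,"y":-12,"z":0,"wx":0,"wy":0,"wz":-1},{"grip":0.47,"x":-76,"y":-24,"z":0,"wx":0,"wy":0,"wz":-2},{"grip":0.47,"x":-114,"y":-37,"z":0,"wx":0,"wy":0,"wz":-3},{"grip":0.47,"x":-152,"y":-49,"z":0,"wx":0,"wy":0,"wz":-3.7},{"grip":0.47,"x":-185,"y":-60,"z":0,"wx":0,"wy":0,"wz":-3.7}]' | sed -n '2p'
python3 go.py 524.2 -4.0 190 2.4
```

```text
tool_pos: [0.5386, 0.0455, 0.1952]
t 9.7667 now [538.6  45.5 195.2] yaw 2.36 F [ 0.7 -0.2  1.1] w 40.1 gf 0.0
shift [-48.9 -16.4   5.2] turn [-0.03  0.05 -0.04]
```

```bash
python3 -m creep '[{"grip":0.47,"x":-22,"y":-7,"z":0,"wx":0,"wy":0,"wz":0},{"grip":0.47,"x":-40,"y":-13,"z":0,"wx":0,"wy":0,"wz":0},{"grip":0.47,"x":-48,"y":-16,"z":15,"wx":0,"wy":0,"wz":0},{"grip":0.47,"x":-49,"y":-16,"z":35,"wx":0,"wy":0,"wz":0},{"grip":0.47,"x":-49,"y":-16,"z":60,"wx":0,"wy":0,"wz":0}]' | sed -n '2p'
python3 -m creep '[{"grip":0.47,"x":0,"y":0,"z":0,"wx":0,"wy":0,"wz":0},{"grip":0.47,"x":0,"y":0,"z":0,"wx":0,"wy":0,"wz":0},{"grip":0.47,"x":0,"y":0,"z":0,"wx":0,"wy":0,"wz":0},{"grip":0.47,"x":0,"y":0,"z":0,"wx":0,"wy":0,"wz":0}]' | sed -n '2p'
python3 go.py 524.2 -4.0 76 2.4
```

```text
tool_pos: [0.5265, -0.0026, 0.1358]
tool_pos: [0.5267, -0.001, 0.1366]
t 10.5167 now [526.7  -1.  136.6] yaw 2.4 F [-0.2 -0.1 -0.1] w 40.0 gf 0.0
shift [-2.9 -2.7 60.6] turn [ 0.11 -0.01  0.  ]
```

```bash
python3 -m creep '[{"grip":0.47,"x":-2.9,"y":-2.5,"z":6,"wx":0,"wy":0,"wz":0},{"grip":0.47,"x":-2.9,"y":-2.5,"z":22,"wx":0,"wy":0,"wz":0},{"grip":0.47,"x":-2.9,"y":-2.5,"z":42,"wx":0,"wy":0,"wz":0},{"grip":0.47,"x":-2.9,"y":-2.5,"z":55,"wx":0,"wy":0,"wz":0},{"grip":0.47,"x":-2.9,"y":-2.5,"z":60.5,"wx":0,"wy":0,"wz":0}]' | sed -n '2p'
python3 -m creep '[{"grip":0.47,"x":0,"y":0,"z":0,"wx":0,"wy":0,"wz":0},{"grip":0.1,"x":0,"y":0,"z":0,"wx":0,"wy":0,"wz":0},{"grip":0.1,"x":0,"y":0,"z":0,"wx":0,"wy":0,"wz":0},{"grip":0.1,"x":0,"y":0,"z":0,"wx":0,"wy":0,"wz":0},{"grip":0.1,"x":0,"y":0,"z":0,"wx":0,"wy":0,"wz":0}]' 50
python3 go.py 524.2 -4.0 76 2.4
```

```text
tool_pos: [0.5226, -0.0048, 0.0735]
clock: 11.35
tool_pos: [0.5243, -0.0043, 0.0759]
eef_rot: [0.692, 0.722, 0.001, 0.001]
force: [-0.2, 0.1, 6.9]
gripper_width: 0.0138
grip_force: 50.0
t 11.35 now [524.3  -4.3  75.9] yaw 2.38 F [-0.2  0.1  6.9] w 13.8 gf 49.99848783016205
shift [ 0.3 -0.1 -0.1] turn [ 0.13  0.   -0.02]
```

```bash
python3 -m creep '[{"grip":0.1,"x":0,"y":0,"z":-10,"wx":0,"wy":0,"wz":0},{"grip":0.1,"x":0,"y":0,"z":-30,"wx":0,"wy":0,"wz":0},{"grip":0.1,"x":0,"y":0,"z":-65,"wx":0,"wy":0,"wz":0},{"grip":0.1,"x":0,"y":0,"z":-105,"wx":0,"wy":0,"wz":0},{"grip":0.1,"x":0,"y":0,"z":-138,"wx":0,"wy":0,"wz":0}]' | sed -n '2p;4p'
python3 go.py 570 291.7 215 -1.34
```

```text
tool_pos: [0.5229, -0.0041, 0.2157]
force: [1.3, -0.4, -0.8]
t 11.7667 now [522.9  -4.1 215.7] yaw 2.42 F [ 1.3 -0.4 -0.8] w 13.5 gf 49.221718311309814
shift [293.5  59.5   0.9] turn [ 0.01 -0.03  3.76]
```

```bash
python3 -m creep '[{"grip":0.1,"x":15,"y":3,"z":-2,"wx":0,"wy":0,"wz":0.5},{"grip":0.1,"x":45,"y":9,"z":-4,"wx":0,"wy":0,"wz":1.5},{"grip":0.1,"x":83,"y":17,"z":-4,"wx":0,"wy":0,"wz":2.5},{"grip":0.1,"x":122,"y":25,"z":-4,"wx":0,"wy":0,"wz":3.7},{"grip":0.1,"x":162,"y":33,"z":-4,"wx":0,"wy":0,"wz":3.7}]' | sed -n '2p'
python3 go.py 570 291.7 155 -1.34
```

```text
tool_pos: [0.5494, 0.1597, 0.2177]
t 12.1833 now [549.4 159.7 217.7] yaw -1.48 F [ 0.7  0.2 -1.6] w 13.9 gf 49.20793533325195
shift [132.5  17.1  62.7] turn [ 0.01  0.02 -0.14]
```

```bash
python3 -m creep '[{"grip":0.1,"x":39,"y":5,"z":0,"wx":0,"wy":0,"wz":0},{"grip":0.1,"x":77,"y":10,"z":0,"wx":0,"wy":0,"wz":0},{"grip":0.1,"x":108,"y":14,"z":5,"wx":0,"wy":0,"wz":0},{"grip":0.1,"x":126,"y":16,"z":15,"wx":0,"wy":0,"wz":0},{"grip":0.1,"x":132,"y":17,"z":25,"wx":0,"wy":0,"wz":0}]' | sed -n '2p'
python3 -m creep '[{"grip":0.1,"x":0,"y":0,"z":10,"wx":0,"wy":0,"wz":0},{"grip":0.1,"x":0,"y":0,"z":20,"wx":0,"wy":0,"wz":0},{"grip":0.1,"x":0,"y":0,"z":30,"wx":0,"wy":0,"wz":0},{"grip":0.1,"x":0,"y":0,"z":35,"wx":0,"wy":0,"wz":0},{"grip":0.1,"x":0,"y":0,"z":35,"wx":0,"wy":0,"wz":0}]' | sed -n '2p'
python3 -m creep '[{"grip":0.1,"x":0,"y":0,"z":0,"wx":0,"wy":0,"wz":0},{"grip":0.1,"x":0,"y":0,"z":0,"wx":0,"wy":0,"wz":0}]' | sed -n '2p'
python3 go.py 570 291.7 76 -1.34
```

```text
tool_pos: [0.5685, 0.295, 0.1922]
tool_pos: [0.5694, 0.2883, 0.1554]
tool_pos: [0.5701, 0.2901, 0.1574]
t 13.1833 now [570.1 290.1 157.4] yaw -1.37 F [ 0.2  0.8 -1.7] w 13.6 gf 49.1841995716095
shift [ 1.6 -0.2 81.4] turn [ 0.04 -0.02 -0.03]
```

```bash
python3 -m creep '[{"grip":0.1,"x":1.3,"y":0,"z":10,"wx":0,"wy":0,"wz":0},{"grip":0.1,"x":1.3,"y":0,"z":22,"wx":0,"wy":0,"wz":0},{"grip":0.1,"x":1.3,"y":0,"z":31,"wx":0,"wy":0,"wz":0},{"grip":0.1,"x":1.3,"y":0,"z":36,"wx":0,"wy":0,"wz":0},{"grip":0.1,"x":1.3,"y":0,"z":38,"wx":0,"wy":0,"wz":0}]' | sed -n '2p;4p'
python3 -m creep '[{"grip":0.1,"x":0,"y":0,"z":0,"wx":0,"wy":0,"wz":0},{"grip":0.1,"x":0,"y":0,"z":0,"wx":0,"wy":0,"wz":0}]' | sed -n '2p;4p'
python3 go.py 570 291.7 76 -1.34
```

```text
tool_pos: [0.569, 0.2912, 0.1171]
force: [-0.0, 0.4, -1.5]
tool_pos: [0.5698, 0.2918, 0.1188]
force: [-0.2, 0.9, -1.7]
t 13.7667 now [569.8 291.8 118.8] yaw -1.32 F [-0.2  0.9 -1.7] w 13.9 gf 49.19818103313446
shift [-0.1  0.2 42.8] turn [-0.01 -0.01  0.02]
```

```bash
python3 -m creep '[{"grip":0.1,"x":0,"y":0,"z":5,"wx":0,"wy":0,"wz":0},{"grip":0.1,"x":0,"y":0,"z":10,"wx":0,"wy":0,"wz":0},{"grip":0.1,"x":0,"y":0,"z":15,"wx":0,"wy":0,"wz":0},{"grip":0.1,"x":0,"y":0,"z":20,"wx":0,"wy":0,"wz":0},{"grip":0.1,"x":0,"y":0,"z":25,"wx":0,"wy":0,"wz":0}]' | sed -n '2p;4p'
python3 -m creep '[{"grip":0.1,"x":0,"y":0,"z":5,"wx":0,"wy":0,"wz":0},{"grip":0.1,"x":0,"y":0,"z":10,"wx":0,"wy":0,"wz":0},{"grip":0.1,"x":0,"y":0,"z":14,"wx":0,"wy":0,"wz":0},{"grip":0.1,"x":0,"y":0,"z":16,"wx":0,"wy":0,"wz":0},{"grip":0.1,"x":0,"y":0,"z":16,"wx":0,"wy":0,"wz":0}]' | sed -n '2p;4p'
python3 -m creep '[{"grip":0.1,"x":0,"y":0,"z":0.7,"wx":0,"wy":0,"wz":0},{"grip":0.1,"x":0,"y":0,"z":1.4,"wx":0,"wy":0,"wz":0},{"grip":0.1,"x":0,"y":0,"z":2,"wx":0,"wy":0,"wz":0},{"grip":0.1,"x":0,"y":0,"z":2,"wx":0,"wy":0,"wz":0}]' | sed -n '2p;4p'
python3 go.py 570 291.7 76 -1.34
```

```text
tool_pos: [0.5696, 0.2916, 0.0932]
force: [0.3, -0.1, -1.4]
tool_pos: [0.5695, 0.2915, 0.0772]
force: [0.1, 0.1, -1.8]
tool_pos: [0.5699, 0.2918, 0.076]
force: [-0.2, 0.1, -2.3]
t 14.9333 now [569.9 291.8  76. ] yaw -1.32 F [-0.2  0.1 -2.3] w 13.8 gf 49.25395846366882
shift [-0.1  0.1  0. ] turn [ 0.02 -0.02  0.02]
```

```bash
python3 -m creep '[{"grip":0.1,"x":0,"y":0,"z":0.5,"wx":0,"wy":0,"wz":0},{"grip":0.1,"x":0,"y":0,"z":1,"wx":0,"wy":0,"wz":0},{"grip":0.1,"x":0,"y":0,"z":1,"wx":0,"wy":0,"wz":0}]' | sed -n '2p;4p'
python3 -m creep '[{"grip":0.1,"x":0,"y":0,"z":0.6,"wx":0,"wy":0,"wz":0},{"grip":0.1,"x":0,"y":0,"z":0.6,"wx":0,"wy":0,"wz":0}]' | sed -n '2p;4p'
```

```text
tool_pos: [0.5701, 0.2918, 0.0759]
force: [-1.2, -1.6, 7.1]
tool_pos: [0.5703, 0.2918, 0.0759]
force: [-2.0, -2.3, 13.7]
```

```bash
python3 -m creep '[{"grip":0.47,"x":0,"y":0,"z":-0.5,"wx":0,"wy":0,"wz":0},{"grip":0.47,"x":0,"y":0,"z":-0.5,"wx":0,"wy":0,"wz":0},{"grip":0.47,"x":0,"y":0,"z":-0.5,"wx":0,"wy":0,"wz":0},{"grip":0.47,"x":0,"y":0,"z":-0.5,"wx":0,"wy":0,"wz":0}]' | sed -n '2p;4,5p'
python3 -m creep '[{"grip":0.47,"x":0,"y":0,"z":-15,"wx":0,"wy":0,"wz":0},{"grip":0.47,"x":0,"y":0,"z":-50,"wx":0,"wy":0,"wz":0},{"grip":0.47,"x":0,"y":0,"z":-90,"wx":0,"wy":0,"wz":0},{"grip":0.47,"x":-20,"y":0,"z":-115,"wx":0,"wy":0,"wz":0},{"grip":0.47,"x":-60,"y":0,"z":-115,"wx":0,"wy":0,"wz":-1}]' | sed -n '2p;4,5p'
python3 go.py 574.2 -2.0 190 2.4
```

```text
tool_pos: [0.5697, 0.2917, 0.0746]
force: [-1.5, -0.5, 0.2]
gripper_width: 0.04
tool_pos: [0.5695, 0.2389, 0.1956]
force: [0.2, 0.4, 1.0]
gripper_width: 0.0405
t 16.1 now [569.5 238.9 195.6] yaw 0.08 F [0.2 0.4 1. ] w 40.5 gf 0.0
shift [-240.9    4.3    3.7] turn [ 0.45 -0.47 -2.32]
```

```bash
python3 -m creep '[{"grip":0.47,"x":-39,"y":1,"z":0,"wx":0,"wy":0,"wz":-1},{"grip":0.47,"x":-78,"y":2,"z":0,"wx":0,"wy":0,"wz":-2},{"grip":0.47,"x":-117,"y":2,"z":0,"wx":0,"wy":0,"wz":-2.4},{"grip":0.47,"x":-156,"y":3,"z":0,"wx":0,"wy":0,"wz":-2.4},{"grip":0.47,"x":-188,"y":3,"z":0,"wx":0,"wy":0,"wz":-2.4}]' | sed -n '2p'
python3 go.py 574.2 -2.0 190 2.4
```

```text
tool_pos: [0.5701, 0.0403, 0.1896]
t 16.5167 now [570.1  40.3 189.6] yaw 1.98 F [0.8 0.  0.4] w 40.4 gf 0.0
shift [-42.4   2.6  -0.4] turn [-0.01  0.06 -0.42]
```

```bash
python3 -m creep '[{"grip":0.47,"x":-20,"y":1,"z":0,"wx":0,"wy":0,"wz":-0.4},{"grip":0.47,"x":-35,"y":2,"z":0,"wx":0,"wy":0,"wz":-0.4},{"grip":0.47,"x":-42,"y":2.5,"z":10,"wx":0,"wy":0,"wz":-0.4},{"grip":0.47,"x":-42,"y":2.5,"z":30,"wx":0,"wy":0,"wz":-0.4},{"grip":0.47,"x":-42,"y":2.5,"z":53,"wx":0,"wy":0,"wz":-0.4}]' | sed -n '2p'
python3 -m creep '[{"grip":0.47,"x":0,"y":0,"z":0,"wx":0,"wy":0,"wz":0},{"grip":0.47,"x":0,"y":0,"z":0,"wx":0,"wy":0,"wz":0},{"grip":0.47,"x":0,"y":0,"z":0,"wx":0,"wy":0,"wz":0},{"grip":0.47,"x":0,"y":0,"z":0,"wx":0,"wy":0,"wz":0}]' | sed -n '2p'
python3 go.py 574.2 -2.0 76 2.4
```

```text
tool_pos: [0.5751, 0.0019, 0.1364]
tool_pos: [0.5751, 0.0025, 0.1378]
t 17.2667 now [575.1   2.5 137.8] yaw 2.52 F [ 0.  -0.5 -0.3] w 39.7 gf 0.0
shift [-4.5 -1.2 61.8] turn [ 0.1  -0.02  0.12]
```

```bash
python3 -m creep '[{"grip":0.47,"x":-4.5,"y":-1,"z":6,"wx":0,"wy":0,"wz":0},{"grip":0.47,"x":-4.5,"y":-1,"z":22,"wx":0,"wy":0,"wz":0},{"grip":0.47,"x":-4.5,"y":-1,"z":42,"wx":0,"wy":0,"wz":0},{"grip":0.47,"x":-4.5,"y":-1,"z":55,"wx":0,"wy":0,"wz":0},{"grip":0.47,"x":-4.5,"y":-1,"z":61.5,"wx":0,"wy":0,"wz":0}]' | sed -n '2p'
python3 -m creep '[{"grip":0.47,"x":0,"y":0,"z":0,"wx":0,"wy":0,"wz":0},{"grip":0.1,"x":0,"y":0,"z":0,"wx":0,"wy":0,"wz":0},{"grip":0.1,"x":0,"y":0,"z":0,"wx":0,"wy":0,"wz":0},{"grip":0.1,"x":0,"y":0,"z":0,"wx":0,"wy":0,"wz":0},{"grip":0.1,"x":0,"y":0,"z":0,"wx":0,"wy":0,"wz":0}]' 50 | sed -n '2p;4,6p'
python3 go.py 574.2 -2.0 76 2.4
python3 -m creep '[{"grip":0.1,"x":0,"y":0,"z":-10,"wx":0,"wy":0,"wz":0},{"grip":0.1,"x":0,"y":0,"z":-30,"wx":0,"wy":0,"wz":0},{"grip":0.1,"x":0,"y":0,"z":-65,"wx":0,"wy":0,"wz":0},{"grip":0.1,"x":0,"y":0,"z":-105,"wx":0,"wy":0,"wz":0},{"grip":0.1,"x":0,"y":0,"z":-138,"wx":0,"wy":0,"wz":0}]' | sed -n '2p;4,6p'
python3 go.py 520 292.8 215 -1.34
```

```text
tool_pos: [0.5728, -0.0032, 0.0739]
tool_pos: [0.5744, -0.0027, 0.0763]
force: [0.1, 0.7, 4.8]
gripper_width: 0.0136
grip_force: 50.3
t 18.1 now [574.4  -2.7  76.3] yaw 2.47 F [0.1 0.7 4.8] w 13.6 gf 50.30307054519653
shift [ 0.7 -0.2  0.3] turn [ 0.13 -0.    0.07]
tool_pos: [0.5732, -0.0024, 0.2162]
force: [0.9, 0.3, -1.7]
gripper_width: 0.0139
grip_force: 49.5
t 18.5167 now [573.2  -2.4 216.2] yaw 2.51 F [ 0.9  0.3 -1.7] w 13.9 gf 49.481679797172546
shift [297.3 -40.2   1.3] turn [ 0.02 -0.03  3.85]
```

```bash
python3 -m creep '[{"grip":0.1,"x":15,"y":-2,"z":-2,"wx":0,"wy":0,"wz":0.5},{"grip":0.1,"x":45,"y":-6,"z":-4,"wx":0,"wy":0,"wz":1.5},{"grip":0.1,"x":83,"y":-11,"z":-4,"wx":0,"wy":0,"wz":2.5},{"grip":0.1,"x":122,"y":-17,"z":-4,"wx":0,"wy":0,"wz":3.8},{"grip":0.1,"x":162,"y":-22,"z":-4,"wx":0,"wy":0,"wz":3.8}]' | sed -n '2p'
python3 go.py 520 292.6 155 -1.34
```

```text
tool_pos: [0.5437, 0.1591, 0.2181]
t 18.9333 now [543.7 159.1 218.1] yaw -1.47 F [ 0.9  0.  -2.2] w 13.4 gf 49.47454333305359
shift [132.9 -27.1  63.1] turn [ 0.01  0.01 -0.13]
```

```bash
python3 -m creep '[{"grip":0.1,"x":39,"y":-8,"z":0,"wx":0,"wy":0,"wz":0},{"grip":0.1,"x":77,"y":-16,"z":0,"wx":0,"wy":0,"wz":0},{"grip":0.1,"x":108,"y":-22,"z":5,"wx":0,"wy":0,"wz":0},{"grip":0.1,"x":127,"y":-26,"z":15,"wx":0,"wy":0,"wz":0},{"grip":0.1,"x":133,"y":-27,"z":25,"wx":0,"wy":0,"wz":0}]' | sed -n '2p'
python3 -m creep '[{"grip":0.1,"x":0,"y":0,"z":10,"wx":0,"wy":0,"wz":0},{"grip":0.1,"x":0,"y":0,"z":20,"wx":0,"wy":0,"wz":0},{"grip":0.1,"x":0,"y":0,"z":30,"wx":0,"wy":0,"wz":0},{"grip":0.1,"x":0,"y":0,"z":35,"wx":0,"wy":0,"wz":0},{"grip":0.1,"x":0,"y":0,"z":35,"wx":0,"wy":0,"wz":0}]' | sed -n '2p'
python3 -m creep '[{"grip":0.1,"x":0,"y":0,"z":0,"wx":0,"wy":0,"wz":0},{"grip":0.1,"x":0,"y":0,"z":0,"wx":0,"wy":0,"wz":0}]' | sed -n '2p'
python3 go.py 520 292.6 76 -1.34
```

```text
tool_pos: [0.5186, 0.2966, 0.193]
tool_pos: [0.5206, 0.2897, 0.1558]
tool_pos: [0.5211, 0.2914, 0.1577]
t 19.9333 now [521.1 291.4 157.7] yaw -1.37 F [-0.3 -0.3 -1.3] w 13.7 gf 49.43175673484802
shift [ 1.1 -1.1 81.7] turn [ 0.03 -0.02 -0.03]
```

```bash
python3 -m creep '[{"grip":0.1,"x":1,"y":-1,"z":10,"wx":0,"wy":0,"wz":0},{"grip":0.1,"x":1,"y":-1,"z":22,"wx":0,"wy":0,"wz":0},{"grip":0.1,"x":1,"y":-1,"z":31,"wx":0,"wy":0,"wz":0},{"grip":0.1,"x":1,"y":-1,"z":36,"wx":0,"wy":0,"wz":0},{"grip":0.1,"x":1,"y":-1,"z":38,"wx":0,"wy":0,"wz":0}]' | sed -n '2p;4p'
python3 -m creep '[{"grip":0.1,"x":0,"y":0,"z":0,"wx":0,"wy":0,"wz":0},{"grip":0.1,"x":0,"y":0,"z":0,"wx":0,"wy":0,"wz":0}]' | sed -n '2p;4p'
python3 go.py 520 292.6 76 -1.34
```

```text
tool_pos: [0.519, 0.2923, 0.1176]
force: [-0.0, -0.1, -2.3]
tool_pos: [0.5196, 0.2929, 0.1192]
force: [-0.5, 1.1, -2.0]
t 20.5167 now [519.6 292.9 119.2] yaw -1.31 F [-0.5  1.1 -2. ] w 13.8 gf 49.44157361984253
shift [-0.3  0.4 43.2] turn [-0.01 -0.01  0.03]
```

```bash
python3 -m creep '[{"grip":0.1,"x":0,"y":0.3,"z":5,"wx":0,"wy":0,"wz":0},{"grip":0.1,"x":0,"y":0.3,"z":10,"wx":0,"wy":0,"wz":0},{"grip":0.1,"x":0,"y":0.3,"z":15,"wx":0,"wy":0,"wz":0},{"grip":0.1,"x":0,"y":0.3,"z":20,"wx":0,"wy":0,"wz":0},{"grip":0.1,"x":0,"y":0.3,"z":25,"wx":0,"wy":0,"wz":0}]' | sed -n '2p;4p'
python3 -m creep '[{"grip":0.1,"x":0,"y":0,"z":5,"wx":0,"wy":0,"wz":0},{"grip":0.1,"x":0,"y":0,"z":10,"wx":0,"wy":0,"wz":0},{"grip":0.1,"x":0,"y":0,"z":14,"wx":0,"wy":0,"wz":0},{"grip":0.1,"x":0,"y":0,"z":16,"wx":0,"wy":0,"wz":0},{"grip":0.1,"x":0,"y":0,"z":16,"wx":0,"wy":0,"wz":0}]' | sed -n '2p;4p'
python3 -m creep '[{"grip":0.1,"x":0,"y":0,"z":0.7,"wx":0,"wy":0,"wz":0},{"grip":0.1,"x":0,"y":0,"z":1.4,"wx":0,"wy":0,"wz":0},{"grip":0.1,"x":0,"y":0,"z":1.4,"wx":0,"wy":0,"wz":0}]' | sed -n '2p;4p'
python3 -m creep '[{"grip":0.1,"x":0,"y":0,"z":0.6,"wx":0,"wy":0,"wz":0},{"grip":0.1,"x":0,"y":0,"z":0.6,"wx":0,"wy":0,"wz":0}]' | sed -n '2p;4p'
```

```text
tool_pos: [0.5199, 0.2927, 0.0936]
force: [0.1, 0.1, -1.3]
tool_pos: [0.5197, 0.2926, 0.0776]
force: [0.2, -0.6, -1.3]
tool_pos: [0.52, 0.2928, 0.0769]
force: [-0.0, 0.3, -2.0]
tool_pos: [0.5201, 0.2928, 0.0764]
force: [0.4, -0.6, -1.8]
```

```bash
python3 -m creep '[{"grip":0.1,"x":0,"y":0,"z":0.6,"wx":0,"wy":0,"wz":0},{"grip":0.1,"x":0,"y":0,"z":0.6,"wx":0,"wy":0,"wz":0}]' | sed -n '2p;4p'
python3 -m creep '[{"grip":0.1,"x":0,"y":0,"z":0.6,"wx":0,"wy":0,"wz":0},{"grip":0.1,"x":0,"y":0,"z":0.6,"wx":0,"wy":0,"wz":0}]' | sed -n '2p;4p'
```

```text
tool_pos: [0.5202, 0.2928, 0.0763]
force: [-0.8, -1.3, 5.6]
tool_pos: [0.5204, 0.2929, 0.0763]
force: [-2.9, -2.0, 12.1]
```

Seated on the floor, so release and retreat.

```bash
python3 -m creep '[{"grip":0.47,"x":0,"y":0,"z":-0.5,"wx":0,"wy":0,"wz":0},{"grip":0.47,"x":0,"y":0,"z":-0.5,"wx":0,"wy":0,"wz":0},{"grip":0.47,"x":0,"y":0,"z":-0.5,"wx":0,"wy":0,"wz":0},{"grip":0.47,"x":0,"y":0,"z":-0.5,"wx":0,"wy":0,"wz":0}]' | sed -n '2p;4,5p'
python3 -m creep '[{"grip":0.47,"x":0,"y":0,"z":-15,"wx":0,"wy":0,"wz":0},{"grip":0.47,"x":0,"y":0,"z":-50,"wx":0,"wy":0,"wz":0},{"grip":0.47,"x":0,"y":0,"z":-90,"wx":0,"wy":0,"wz":0},{"grip":0.47,"x":-20,"y":5,"z":-115,"wx":0,"wy":0,"wz":0},{"grip":0.47,"x":-58,"y":18,"z":-115,"wx":0,"wy":0,"wz":-1}]' | sed -n '2p;4,5p'
python3 go.py 624 0 190 2.4
```

```text
tool_pos: [0.5199, 0.2927, 0.0754]
force: [-0.3, -0.5, 0.3]
gripper_width: 0.0399
tool_pos: [0.5368, 0.2414, 0.1965]
force: [1.5, 0.8, 0.0]
gripper_width: 0.0397
t 22.85 now [536.8 241.4 196.5] yaw 0.13 F [1.5 0.8 0. ] w 39.7 gf 0.0
shift [-241.6   86.6    5.3] turn [ 0.41 -0.44 -2.27]
```

```bash
python3 -m creep '[{"grip":0.47,"x":-38,"y":13,"z":0,"wx":0,"wy":0,"wz":-1},{"grip":0.47,"x":-76,"y":27,"z":0,"wx":0,"wy":0,"wz":-2},{"grip":0.47,"x":-114,"y":40,"z":0,"wx":0,"wy":0,"wz":-2.3},{"grip":0.47,"x":-152,"y":54,"z":0,"wx":0,"wy":0,"wz":-2.3},{"grip":0.47,"x":-186,"y":67,"z":0,"wx":0,"wy":0,"wz":-2.3}]' | sed -n '2p'
python3 go.py 624 0 190 2.4
```

```text
tool_pos: [0.603, 0.045, 0.1904]
t 23.2667 now [603.   45.  190.4] yaw 1.92 F [ 1.   0.2 -0.1] w 40.3 gf 0.0
shift [-45.7  19.5   0.5] turn [ 0.    0.04 -0.48]
```

```bash
python3 -m creep '[{"grip":0.47,"x":-22,"y":9,"z":0,"wx":0,"wy":0,"wz":-0.4},{"grip":0.47,"x":-40,"y":16,"z":0,"wx":0,"wy":0,"wz":-0.4},{"grip":0.47,"x":-48,"y":19.5,"z":10,"wx":0,"wy":0,"wz":-0.4},{"grip":0.47,"x":-49,"y":19.5,"z":30,"wx":0,"wy":0,"wz":-0.4},{"grip":0.47,"x":-49,"y":19.5,"z":53,"wx":0,"wy":0,"wz":-0.4}]' | sed -n '2p'
python3 -m creep '[{"grip":0.47,"x":0,"y":0,"z":0,"wx":0,"wy":0,"wz":0},{"grip":0.47,"x":0,"y":0,"z":0,"wx":0,"wy":0,"wz":0},{"grip":0.47,"x":0,"y":0,"z":0,"wx":0,"wy":0,"wz":0},{"grip":0.47,"x":0,"y":0,"z":0,"wx":0,"wy":0,"wz":0}]' | sed -n '2p'
python3 go.py 624 0 76 2.4
```

```text
tool_pos: [0.6243, -0.0004, 0.137]
tool_pos: [0.6244, 0.0006, 0.1388]
t 24.0167 now [6.244e+02 6.000e-01 1.388e+02] yaw 2.42 F [-0.6  0.2  0.2] w 40.4 gf 0.0
shift [-0.6 -0.5 62.8] turn [ 0.1  -0.02  0.02]
```

```bash
python3 -m creep '[{"grip":0.47,"x":-0.5,"y":-0.5,"z":6,"wx":0,"wy":0,"wz":0},{"grip":0.47,"x":-0.5,"y":-0.5,"z":22,"wx":0,"wy":0,"wz":0},{"grip":0.47,"x":-0.5,"y":-0.5,"z":42,"wx":0,"wy":0,"wz":0},{"grip":0.47,"x":-0.5,"y":-0.5,"z":55,"wx":0,"wy":0,"wz":0},{"grip":0.47,"x":-0.5,"y":-0.5,"z":62.5,"wx":0,"wy":0,"wz":0}]' | sed -n '2p'
python3 -m creep '[{"grip":0.47,"x":0,"y":0,"z":0,"wx":0,"wy":0,"wz":0},{"grip":0.1,"x":0,"y":0,"z":0,"wx":0,"wy":0,"wz":0},{"grip":0.1,"x":0,"y":0,"z":0,"wx":0,"wy":0,"wz":0},{"grip":0.1,"x":0,"y":0,"z":0,"wx":0,"wy":0,"wz":0},{"grip":0.1,"x":0,"y":0,"z":0,"wx":0,"wy":0,"wz":0}]' 50 | sed -n '2p;4,6p'
python3 go.py 624 0 76 2.4
python3 -m creep '[{"grip":0.1,"x":0,"y":0,"z":-10,"wx":0,"wy":0,"wz":0},{"grip":0.1,"x":0,"y":0,"z":-30,"wx":0,"wy":0,"wz":0},{"grip":0.1,"x":0,"y":0,"z":-65,"wx":0,"wy":0,"wz":0},{"grip":0.1,"x":0,"y":0,"z":-105,"wx":0,"wy":0,"wz":0},{"grip":0.1,"x":0,"y":0,"z":-138,"wx":0,"wy":0,"wz":0}]' | sed -n '2p;4,6p'
python3 go.py 470 294 215 -1.34
```

```text
tool_pos: [0.6227, -0.001, 0.0738]
tool_pos: [0.6241, -0.0007, 0.0762]
force: [0.7, -0.3, 4.7]
gripper_width: 0.0138
grip_force: 50.7
t 24.85 now [624.1  -0.7  76.2] yaw 2.37 F [ 0.7 -0.3  4.7] w 13.8 gf 50.70181846618652
shift [ 0.7 -0.1  0.2] turn [ 0.13 -0.   -0.03]
tool_pos: [0.6229, -0.0006, 0.216]
force: [1.1, -0.3, -2.0]
gripper_width: 0.0133
grip_force: 49.9
t 25.2667 now [ 6.229e+02 -6.000e-01  2.160e+02] yaw 2.4 F [ 1.1 -0.3 -2. ] w 13.3 gf 49.88806664943695
shift [ 300.7 -140.5    1.1] turn [ 0.03 -0.03  3.74]
```

```bash
python3 -m creep '[{"grip":0.1,"x":14,"y":-7,"z":-2,"wx":0,"wy":0,"wz":0.5},{"grip":0.1,"x":42,"y":-20,"z":-4,"wx":0,"wy":0,"wz":1.5},{"grip":0.1,"x":78,"y":-37,"z":-4,"wx":0,"wy":0,"wz":2.5},{"grip":0.1,"x":114,"y":-54,"z":-4,"wx":0,"wy":0,"wz":3.7},{"grip":0.1,"x":150,"y":-70,"z":-4,"wx":0,"wy":0,"wz":3.7}]' | sed -n '2p'
python3 go.py 470 293.8 155 -1.34
```

```text
tool_pos: [0.5457, 0.1472, 0.2179]
t 25.6833 now [545.7 147.2 217.9] yaw -1.44 F [ 0.8  0.1 -0.4] w 13.6 gf 49.856470227241516
shift [144.7 -79.4  62.8] turn [ 0.01  0.   -0.1 ]
```

```bash
python3 -m creep '[{"grip":0.1,"x":36,"y":-20,"z":0,"wx":0,"wy":0,"wz":0},{"grip":0.1,"x":72,"y":-40,"z":0,"wx":0,"wy":0,"wz":0},{"grip":0.1,"x":108,"y":-59,"z":2,"wx":0,"wy":0,"wz":0},{"grip":0.1,"x":134,"y":-74,"z":8,"wx":0,"wy":0,"wz":0},{"grip":0.1,"x":144.5,"y":-79.5,"z":20,"wx":0,"wy":0,"wz":0}]' | sed -n '2p'
python3 -m creep '[{"grip":0.1,"x":0,"y":0,"z":10,"wx":0,"wy":0,"wz":0},{"grip":0.1,"x":0,"y":0,"z":20,"wx":0,"wy":0,"wz":0},{"grip":0.1,"x":0,"y":0,"z":30,"wx":0,"wy":0,"wz":0},{"grip":0.1,"x":0,"y":0,"z":39,"wx":0,"wy":0,"wz":0},{"grip":0.1,"x":0,"y":0,"z":39,"wx":0,"wy":0,"wz":0}]' | sed -n '2p'
python3 -m creep '[{"grip":0.1,"x":0,"y":0,"z":0,"wx":0,"wy":0,"wz":0},{"grip":0.1,"x":0,"y":0,"z":0,"wx":0,"wy":0,"wz":0}]' | sed -n '2p'
python3 go.py 470 293.8 76 -1.34
```

```text
tool_pos: [0.4679, 0.2981, 0.1991]
tool_pos: [0.4709, 0.2903, 0.156]
tool_pos: [0.4715, 0.2921, 0.1583]
t 26.6833 now [471.5 292.1 158.3] yaw -1.38 F [-0.3 -0.2 -0.3] w 13.7 gf 49.77845549583435
shift [ 1.7 -1.5 82.3] turn [ 0.02 -0.01 -0.04]
```

```bash
python3 -m creep '[{"grip":0.1,"x":1.5,"y":-1.3,"z":10,"wx":0,"wy":0,"wz":0},{"grip":0.1,"x":1.5,"y":-1.3,"z":22,"wx":0,"wy":0,"wz":0},{"grip":0.1,"x":1.5,"y":-1.3,"z":31,"wx":0,"wy":0,"wz":0},{"grip":0.1,"x":1.5,"y":-1.3,"z":36,"wx":0,"wy":0,"wz":0},{"grip":0.1,"x":1.5,"y":-1.3,"z":38.5,"wx":0,"wy":0,"wz":0}]' | sed -n '2p;4p'
python3 -m creep '[{"grip":0.1,"x":0,"y":0,"z":0,"wx":0,"wy":0,"wz":0},{"grip":0.1,"x":0,"y":0,"z":0,"wx":0,"wy":0,"wz":0}]' | sed -n '2p;4p'
python3 go.py 470 293.8 76 -1.34
```

```text
tool_pos: [0.4693, 0.2937, 0.1185]
force: [0.2, -0.6, -0.3]
tool_pos: [0.4698, 0.2941, 0.1197]
force: [-0.3, 0.2, -1.4]
t 27.2667 now [469.8 294.1 119.7] yaw -1.32 F [-0.3  0.2 -1.4] w 13.7 gf 49.8432719707489
shift [-0.3  0.2 43.7] turn [ 0.01 -0.01  0.02]
```

```bash
python3 -m creep '[{"grip":0.1,"x":-0.3,"y":0.2,"z":5,"wx":0,"wy":0,"wz":0},{"grip":0.1,"x":-0.3,"y":0.2,"z":10,"wx":0,"wy":0,"wz":0},{"grip":0.1,"x":-0.3,"y":0.2,"z":15,"wx":0,"wy":0,"wz":0},{"grip":0.1,"x":-0.3,"y":0.2,"z":20,"wx":0,"wy":0,"wz":0},{"grip":0.1,"x":-0.3,"y":0.2,"z":25,"wx":0,"wy":0,"wz":0}]' | sed -n '2p;4p'
python3 -m creep '[{"grip":0.1,"x":0,"y":0,"z":5,"wx":0,"wy":0,"wz":0},{"grip":0.1,"x":0,"y":0,"z":10,"wx":0,"wy":0,"wz":0},{"grip":0.1,"x":0,"y":0,"z":14,"wx":0,"wy":0,"wz":0},{"grip":0.1,"x":0,"y":0,"z":16,"wx":0,"wy":0,"wz":0},{"grip":0.1,"x":0,"y":0,"z":16,"wx":0,"wy":0,"wz":0}]' | sed -n '2p;4p'
python3 -m creep '[{"grip":0.1,"x":0,"y":0,"z":0.7,"wx":0,"wy":0,"wz":0},{"grip":0.1,"x":0,"y":0,"z":1.4,"wx":0,"wy":0,"wz":0},{"grip":0.1,"x":0,"y":0,"z":1.4,"wx":0,"wy":0,"wz":0}]' | sed -n '2p;4p'
python3 -m creep '[{"grip":0.1,"x":0,"y":0,"z":0.6,"wx":0,"wy":0,"wz":0},{"grip":0.1,"x":0,"y":0,"z":0.6,"wx":0,"wy":0,"wz":0}]' | sed -n '2p;4p'
python3 -m creep '[{"grip":0.1,"x":0,"y":0,"z":0.6,"wx":0,"wy":0,"wz":0},{"grip":0.1,"x":0,"y":0,"z":0.6,"wx":0,"wy":0,"wz":0}]' | sed -n '2p;4p'
```

```text
tool_pos: [0.4698, 0.2936, 0.0939]
force: [-0.0, -0.4, -0.5]
tool_pos: [0.4696, 0.2935, 0.078]
force: [0.8, -0.5, -1.1]
tool_pos: [0.4699, 0.2937, 0.0772]
force: [0.1, -0.1, -2.3]
tool_pos: [0.4699, 0.2937, 0.0766]
force: [0.1, 0.1, -1.6]
tool_pos: [0.4701, 0.2937, 0.0762]
force: [0.2, 0.3, 1.6]
```

```bash
python3 -m creep '[{"grip":0.1,"x":0,"y":0,"z":0.6,"wx":0,"wy":0,"wz":0},{"grip":0.1,"x":0,"y":0,"z":0.6,"wx":0,"wy":0,"wz":0}]' | sed -n '2p;4p'
python3 -m creep '[{"grip":0.47,"x":0,"y":0,"z":-0.3,"wx":0,"wy":0,"wz":0},{"grip":0.47,"x":0,"y":0,"z":-0.3,"wx":0,"wy":0,"wz":0},{"grip":0.47,"x":0,"y":0,"z":-0.3,"wx":0,"wy":0,"wz":0},{"grip":0.47,"x":0,"y":0,"z":-0.3,"wx":0,"wy":0,"wz":0}]' | sed -n '2p;4,5p'
python3 -m creep '[{"grip":0.47,"x":0,"y":0,"z":-15,"wx":0,"wy":0,"wz":0},{"grip":0.47,"x":0,"y":0,"z":-50,"wx":0,"wy":0,"wz":0},{"grip":0.47,"x":0,"y":0,"z":-90,"wx":0,"wy":0,"wz":0},{"grip":0.47,"x":-20,"y":5,"z":-115,"wx":0,"wy":0,"wz":0},{"grip":0.47,"x":-55,"y":18,"z":-130,"wx":0,"wy":0,"wz":0}]' | sed -n '2p;4,5p'
python3 -m creep '[{"grip":0.47,"x":-35,"y":5,"z":-15,"wx":0,"wy":0,"wz":0},{"grip":0.47,"x":-72,"y":9,"z":-30,"wx":0,"wy":0,"wz":0},{"grip":0.47,"x":-108,"y":13,"z":-45,"wx":0,"wy":0,"wz":0},{"grip":0.47,"x":-125,"y":15,"z":-50,"wx":0,"wy":0,"wz":0},{"grip":0.47,"x":-125,"y":15,"z":-50,"wx":0,"wy":0,"wz":0}]' | sed -n '1,2p'
python3 -m creep '[{"grip":0.47,"x":0,"y":0,"z":0,"wx":0,"wy":0,"wz":0},{"grip":0.47,"x":0,"y":0,"z":0,"wx":0,"wy":0,"wz":0},{"grip":0.47,"x":0,"y":0,"z":0,"wx":0,"wy":0,"wz":0},{"grip":0.47,"x":0,"y":0,"z":0,"wx":0,"wy":0,"wz":0}]' | sed -n '1,2p'
python3 - <<'E'
from bench import imaging,arm
from h import *
s=arm.state(); f=imaging.grab_frame("wrist"); g=imaging.grab_frame("scene")
cv2.imwrite("pics/w3.png",f["color"][:,:,::-1]); cv2.imwrite("pics/s3.png",cv2.resize(g["color"][130:330,80:440,::-1],None,fx=2.2,fy=2.2,interpolation=cv2.INTER_CUBIC))
im=f["color"]; sub=im[:230]; k=cv2.cvtColor(sub,cv2.COLOR_RGB2GRAY)
o=np.array([.5450,.2925]); a=np.radians(-1.34); y=np.array([np.cos(a),np.sin(a)])
print("expect",proj(f,[np.r_[o+b*y,.114] for b in(.075,.025,-.025,-.075)],s).round(1).tolist())
E
```

```text
tool_pos: [0.4702, 0.2937, 0.0761]
force: [-0.9, -2.0, 8.7]
tool_pos: [0.4698, 0.2937, 0.0755]
force: [-0.1, -0.0, 0.6]
gripper_width: 0.0401
tool_pos: [0.4858, 0.2432, 0.2092]
force: [0.5, 0.5, -0.4]
gripper_width: 0.0402
clock: 30.02
tool_pos: [0.5, 0.1079, 0.2567]
clock: 30.35
tool_pos: [0.4983, 0.1143, 0.2552]
expect [[447.9, -67.0], [376.6, -67.2], [305.2, -67.4], [233.8, -67.5]]
```

View pics/w3.png

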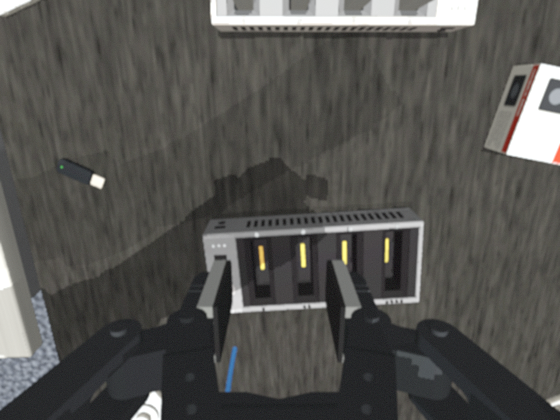

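View pics/s3.png

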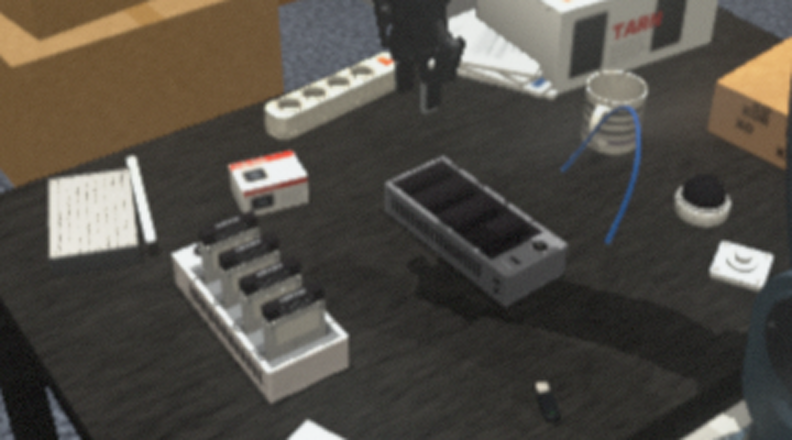

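The old dock is empty. In the scene crop all four cartridges stand upright and level in the white dock, at about (228,245) to (293,325). The mug, dome camera and carton haven't moved.

```bash
python3 -c "
from bench import ticket; print(ticket.job_done())"
```

```text
the job is handed in; nothing more can be done
None
```

I moved the four cartridges one at a time from the grey dock into the same-numbered bays of the white one; all four stand level and fully down, the mug, dome camera and carton were left alone, and I handed the job in at about 30 s on the robot's clock.

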